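Set the clockwork timer of the card steriliser

TASK

Start the card steriliser: push its timer dial in, turn it clockwise out of the green off mark and wind it past the yellow top mark, then turn it back until its orange pointer stands at the red set-marker, and let go of it. Leave the things lying around the steriliser where they are.

Things in the scene. Friction and masses are not known exactly. Their poses are not given: they have to be found in the camera images.
- steriliser: Light grey tabletop UV card steriliser, fixed to the desk: 250 mm wide, 270 mm deep, 106 mm high, clear-topped card chamber at its back. Its front panel, with the timer dial in the middle, slopes 22 degrees down towards its front and is 140 mm long from front to back. Origin on the desk, under the middle of the panel (58 mm below the panel there). x points to its back, y to its left, z up.
- dial_grip (a point): Grip of the timer dial: an upright round black knob, 36 mm in diameter and 28 mm high, on a round grey skirt (60 mm wide, its top 14 mm above the panel). This point is on the dial's axis, half-way up the knob, 14 mm above the skirt. z points out of the panel along the dial's axis, 22 degrees from vertical; x points towards the orange pointer, y across.
- dial_base (a point): Point on the dial's axis in the middle of the skirt's top face, below the knob; axes as dial_grip. The dial can be pushed in along its axis by 6 mm against a spring (5 N at first, 12 N fully in) and springs out again when let go. Safety catch: from 0.07 to 0.5 rad the dial turns only while pushed in by at least 4.5 mm (else it stops dead); beyond that it turns in or out.
- timer_dial (a joint): Angle of the timer dial in rad, growing as it is turned clockwise (seen from above): 0 = pointer at the green off mark (75 degrees left of straight up the slope), 2.62 = pointer at the yellow top mark (15 minutes, 10 degrees a minute), 2.88 = end stop. It turns with 0.06 N m of friction, has no return spring and stays where it is left.
- set_mark (a joint): Angle of the red set-marker in rad on the same scale and in the same sense as timer_dial: the dial is set when both read the same. The marker is a flat red mark on a thin grey ring around the dial; it lies within 3 mm of the panel, below the skirt, stays put by itself and is not to be turned.
- dial_pointer (a point): The tip of the dial's orange pointer, 35 mm from the dial's axis, 8 mm above the panel while the dial is out. Axes as dial_grip.
- mark_tip (a point): The point of the red set-marker, 35 mm from the dial's axis and 8 mm above the panel (above the marker's inner tip). x points away from the dial's axis, z out of the panel.
- mug: Blue mug, 80 mm wide, 95 mm high, standing left of the steriliser; bystander. Origin at the centre of its underside.
- card_stack: Stack of white cards, 86 x 54 x 12 mm, flat on the desk left of the steriliser; bystander. Origin at the centre of its underside.
- booklet: Dark red passport booklet, 125 x 88 x 8 mm, flat on the desk right of the steriliser; bystander. Origin at the centre of its underside.
- ink_stamp: Small wooden hand stamp, 34 mm wide, 64 mm high, standing right of the steriliser; bystander. Origin at the centre of its underside.
- clip_tray: Clear open tray, 90 x 70 x 25 mm, right of the steriliser; bystander. Origin at the centre of its underside.
- tape_roll: Amber roll of tape lying flat, 80 mm wide, 20 mm high, left of the steriliser; bystander. Origin at the centre of its underside.
- pencil: Orange pencil, 170 x 8 x 8 mm, lying on the desk in front of the steriliser; bystander. Origin at the centre of its underside.

How it is judged (in metres and radians):
On the way, in this order (a step that is already met when the one before it is completed fails the run):
1. the dial is turned out of its safety catch (beyond 1 rad) (value of joint timer_dial above 1 rad), for 0.1 s.
2. the dial is wound past the yellow top mark (value of joint timer_dial above 2.62 rad), for 0.1 s.
At the end, for the whole second after the job is handed in: After having been past the yellow top mark, the dial is sprung out and at rest with its pointer tip within 4 mm (6.5 degrees, about half a minute) of the red set-marker's point (distance between dial_pointer and mark_tip below 0.004 m and velocity of joint timer_dial between -0.05 and 0.05 rad/s); the robot touches nothing.
It fails at once if a thing lying around the steriliser is moved by more than 25 mm (distance of any of mug, card_stack, booklet, ink_stamp, clip_tray, tape_roll, pencil from where it was at the start of the episode above 0.025 m).
It also fails if it takes over 53 s, if anything falls off the work surface, if the arm or the gripper's body presses on something with over 40 N, if the wrist force passes 120 N, or if a joint passes its speed limit or range.

ROBOT

A 6-joint arm with a two-finger parallel gripper is mounted at the origin on the work surface. World frame = base frame: x ahead of the robot, y to its left, z up, the work surface at z = 0. Lengths are in m, angles in degrees, forces in N, time in s.
With the tool pointing down it reaches from about 0.35 to 0.875 m from the base axis. Payload 4.2 kg.
Tool frame: the origin (TCP) lies on the centre line of the jaws, within the pads' length; the fingertips stand 25 mm ahead of it and the grasp point (between the pads) lies 6 mm ahead of it; z points along the fingers, y is the line along which they close (so a half turn about z gives the same grasp; the last joint's range is limited). The gripper opens to 87 mm and grips with 3 to 60 N. Pads are 19 mm wide; open, the fingers measure 117 mm over their backs; the gripper's body (75 mm by 190 mm) begins 51 mm behind the grasp point.
Start: joints at [-50.844, 22.042, 0.453, 0, -68.411, -14.817], TCP at [0.258, -0.569, 0.248] pointing down, gripper open.
Joint ranges: [-179.83, 179.83], [-69.29, 118.12], [-61.27, 80.66], [-181.25, 117.63], [-171.15, -9.14], [-177.46, 177.46]. Speed limits (degrees/s): [159.86, 159.86, 180, 180, 180, 180].

INTERFACE

Orientations are given as a 3x3 rotation matrix whose columns are the frame's x, y, z axes.
In Python, from station import r gives the robot as it stands.
- The arm moves only by the tool move_arm, never from a script. Its argument "series" is a list of rows, each an object with "grip": the opening, from 0 (shut) to 1 (fully open); "xyz": the shift along the tool's x, y, z in mm, a list of three; "angular": the turn, a rotation vector about the tool's x, y, z in rad, a list of three. A call has 1 to 10 rows; each row is the pose to reach, as a shift and turn from the pose commanded when the call began, along the tool's axes at that moment; what a row does not reach only later rows make up. A row lasts 1/10 s, in which the tool goes at most 50 mm and 8.59 degrees, less where a joint would pass 70% of its speed; a pose out of reach is approached as far as the arm can. A call with a gripper value outside its range is refused whole. The fingers move at their own pace and stop on an object; the grip force is fixed at half the most. Time passes only in rows, so rows that repeat a pose let the fingers close. It gives the time, the measured TCP pose, the force, the opening and the grip force at its end, in the units of the state.
- r.sense(): the state, without advancing time (a new reading comes with each control period).
- r.capture(name): name is "scene" or "top" or "wrist"; returns a dict with "img" (400x640x3 uint8, red, green, blue), "camera_matrix" (3x3 intrinsics, pixels), "rvec" (rotation vector, rad) and "tvec" (3), from world to camera coordinates, as OpenCV has them; the wrist camera has in their place "hand_eye" (4x4, takes a point from camera to tool coordinates, whose origin is the TCP and whose axes are the flange's). Camera axes: x right, y down, z forward; pixel columns grow to the right and rows downward; lengths in m; the calibration is good to about 2 mm. A picture is of the moment at which its call begins: read the wrist's pose just before it. There is no depth.
- r.finish_job(): hands the job in; it is judged then, once.
The state is a dict: "time_s": time; "joints": joint angles; "joint_velocities": joint speeds; "effort": joint torques, N m; "tcp_pos": TCP position; "ee_rot": TCP orientation; "wrist_force": force on the tool from outside, world axes, zero at the start; "moment": the same for the moment, N m; "gripper_width": opening from 0.0 (shut) to 1.0 (fully open); "gripper_force": force on a finger pad.
Only numpy, scipy, OpenCV 4.12 (cv2) and the standard library are available. Lean on these libraries where they do the work, as an engineer would, in place of code of your own. Each camera call takes 0.05 s, during which the arm holds its last target. There are 200 camera calls.

## Working session

There is one attempt and no reset: what is moved stays moved. The work goes in short steps, Python scripts to look and compute and a tool call to move; the robot and the scene stay as the last step left them, time stands still between calls to the robot, and variables do not carry over. Pictures are saved under pics/ and viewed, at most 10 in all, crops included, and the job is handed in when it is done.

Besides the shell and the picture viewer there is one more tool, called after "Request:" as name([rows], argument=value, ...), one row to a line, values as JSON. move_arm: Moves the arm, as the interface text tells. Its arguments: {"type":"object","properties":{"series":{"type":"array"}},"required":["series"]}

```bash
ls; mkdir -p pics; python3 - <<'E'
from station import r
import cv2,numpy as np,pickle
s=r.sense();print(s)
d={n:r.capture(n) for n in("scene","top")}
pickle.dump(d,open('c0.pkl','wb'))
for n in d:
    cv2.imwrite(f'pics/{n}0.png',d[n]['img'][...,::-1]);print(n,d[n]['camera_matrix'],d[n]['rvec'],d[n]['tvec'])
E
```

```text
pics
{'time_s': 0.0, 'joints': array([-5.08437442e+01,  2.20885808e+01,  3.78919347e-01, -2.98216452e-02,
       -6.84103703e+01, -1.48182783e+01]), 'joint_velocities': array([ 0.00207932,  0.03482167, -0.03935863, -0.09398312, -0.13013084,
       -0.05677776]), 'effort': array([-4.96723260e-04, -3.90664279e+01,  1.87409949e+01,  4.22000617e+00,
        1.09912996e-02, -1.97866420e-04]), 'tcp_pos': array([ 0.25738251, -0.56893213,  0.24647448]), 'ee_rot': array([[-9.11209398e-01, -4.11942393e-01, -9.47515111e-04],
       [-4.11943477e-01,  9.11207357e-01,  1.93003881e-03],
       [ 6.83179329e-05,  2.14899217e-03, -9.99997689e-01]]), 'wrist_force': array([ 0.65560614,  1.13336278, -0.5738859 ]), 'moment': array([ 0.00250259, -0.01052544, -0.01078465]), 'gripper_force': 0.0, 'gripper_width': 0.9991978816912687}
scene [[429.51682138   0.         316.62351502]
 [  0.         429.51682138 199.86842744]
 [  0.           0.           1.        ]] [ 1.57018052  1.75205725 -0.88997302] [ 0.0028264  -0.24950569  1.35915713]
top [[402.71962409   0.         311.05282688]
 [  0.         402.71962409 198.20933594]
 [  0.           0.           1.        ]] [ 2.12009799 -2.17226633  0.20621777] [0.03893366 0.54845524 0.78192711]
```

View pics/scene0.png

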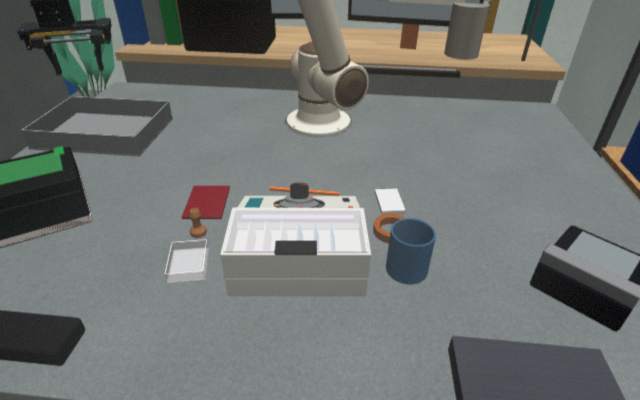

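View pics/top0.png

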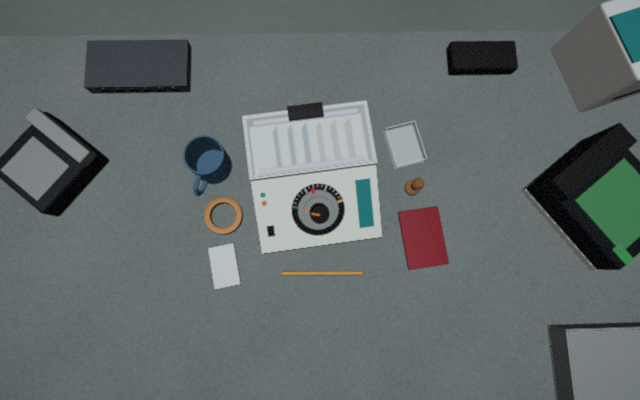

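```bash
cat > h.py <<'E'
import cv2,numpy as np
from scipy.spatial.transform import Rotation as Rn
def ray(c,uv,s=None):
    K=c['camera_matrix'];d=np.linalg.inv(K)@[uv[0],uv[1],1.]
    if 'hand_eye' in c:
        H=c['hand_eye'];R=s['ee_rot'];return s['tcp_pos']+R@H[:3,3],R@H[:3,:3]@d
    R=cv2.Rodrigues(np.array(c['rvec'],float))[0];return -R.T@np.array(c['tvec']).ravel(),R.T@d
def onplane(c,uv,p,n,s=None):
    o,d=ray(c,uv,s);return o+d*(np.dot(p-o,n)/np.dot(d,n))
def tri(rs):
    A=0;b=0
    for o,d in rs:
        d=d/np.linalg.norm(d);P=np.eye(3)-np.outer(d,d);A=A+P;b=b+P@o
    return np.linalg.solve(A,b)
E
python3 - <<'E'
import pickle,cv2,numpy as np
from h import *
d=pickle.load(open('c0.pkl','rb'))
t=d['top']['img'];s=d['scene']['img']
a=cv2.resize(t[160:260,235:395],None,fx=5,fy=5,interpolation=2)[:,:,::-1]
b=cv2.resize(s[175:215,235:365],(800,246),interpolation=2)[:,:,::-1]
cv2.imwrite('pics/crop0.png',np.vstack([a[:,:800],b])[:600] if 0 else a)
cv2.imwrite('pics/crop1.png',b)
z=np.array([0,0,1.])
print('knob top tri',tri([ray(d['top'],(319.5,212)),ray(d['scene'],(299.5,187.))]))
for uv in[(261,252),(382,237)]:print(onplane(d['top'],uv,z*.03,z))
E
```

```text
knob top tri [0.51373024 0.01316036 0.09352245]
[0.44280736 0.13023327 0.03      ]
[ 0.46721606 -0.11940104  0.03      ]
```

View pics/crop0.png

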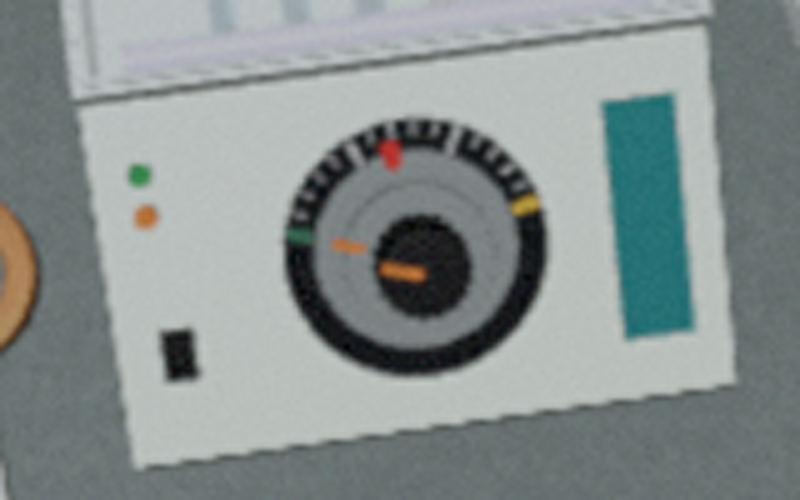

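View pics/crop1.png

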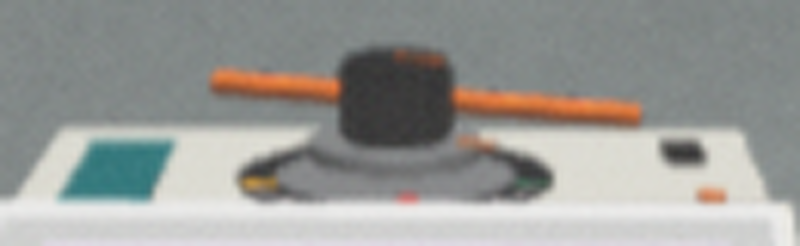

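```bash
cat >> h.py <<'E'
def frame(yaw):
    x=np.array([np.cos(yaw),np.sin(yaw),0]);y=np.array([-np.sin(yaw),np.cos(yaw),0]);a=np.radians(22)
    n=np.array([0,0,np.cos(a)])-np.sin(a)*x;u=np.cross(y,n);return u,y,n
def delta(s,p,R):
    print('xyz mm',(s['ee_rot'].T@(p-s['tcp_pos'])*1e3).round(1),'ang',Rn.from_matrix(s['ee_rot'].T@R).as_rotvec().round(3))
def dialang(p,c,u,y):
    v=p-c;return np.arctan2(-v@y,v@u)+np.radians(75)  # clockwise, 0 = 75 deg left
E
python3 - <<'E'
import pickle
from h import *
from station import r
d=pickle.load(open('c0.pkl','rb'));t=d['top']
yaw=np.arctan2(.0244,.2496);u,y,n=frame(yaw)
k=tri([ray(t,(319.8,213.2)),ray(d['scene'],(299.4,184.4))]);c=k-.042*n
print('top',k,'panel c',c,np.degrees(yaw))
uv=lambda a,b:((a)/5+235-.4,b/5+160-.4)
for nm,q,h in[('green',(299,236),0),('yel',(526,206),0),('red',(392,165),.003),('ptr',(349,246),.014)]:
    p=onplane(t,uv(*q),c+h*n,n);print(nm,dialang(p,c,u,y),np.linalg.norm(np.cross(p-c,n)))
s=r.sense();R=np.column_stack([u,-y,-n])
delta(s,c+.17*n-.0*u,R);print(r.capture('wrist')['hand_eye'].round(3))
delta(s,c+.17*n-.0*u,Rn.from_rotvec(-n*1.4).as_matrix()@R)
E
```

```text
top [0.51082805 0.01274588 0.09801954] panel c [0.52648688 0.01427663 0.05907782] 5.583289599456544
green -0.08062574364765118 0.045810120200740254
yel 2.681507055699548 0.04790297416418503
red 1.1570585929345805 0.03366664291516782
ptr -0.0636375343521185 0.026476951913119735
xyz mm [-425.2  441.    30.7] ang [ 0.539  0.091 -2.767]
[[ 0.001 -0.954 -0.299  0.082]
 [ 1.     0.001 -0.     0.   ]
 [ 0.    -0.299  0.954 -0.137]
 [ 0.     0.     0.     1.   ]]
xyz mm [-425.2  441.    30.7] ang [ 0.361 -0.212 -1.396]
```

Request:
move_arm([
  {"grip": 1,"xyz": [-425,441,31],"angular": [0.361,-0.212,-1.396]},
  {"grip": 1,"xyz": [-425,441,31],"angular": [0.361,-0.212,-1.396]},
  {"grip": 1,"xyz": [-425,441,31],"angular": [0.361,-0.212,-1.396]},
  {"grip": 1,"xyz": [-425,441,31],"angular": [0.361,-0.212,-1.396]},
  {"grip": 1,"xyz": [-425,441,31],"angular": [0.361,-0.212,-1.396]},
  {"grip": 1,"xyz": [-425,441,31],"angular": [0.361,-0.212,-1.396]},
  {"grip": 1,"xyz": [-425,441,31],"angular": [0.361,-0.212,-1.396]},
  {"grip": 1,"xyz": [-425,441,31],"angular": [0.361,-0.212,-1.396]},
  {"grip": 1,"xyz": [-425,441,31],"angular": [0.361,-0.212,-1.396]},
  {"grip": 1,"xyz": [-425,441,31],"angular": [0.361,-0.212,-1.396]},
])

```text
time_s: 1.15
tcp_pos: [0.4251, -0.0971, 0.2226]
ee_rot: [[0.257, -0.89, 0.376], [-0.964, -0.263, 0.036], [0.067, -0.372, -0.926]]
wrist_force: [0.8, -0.9, -0.0]
gripper_width: 0.998
gripper_force: 0.0
```

```bash
cat >> h.py <<'E'
yaw=np.radians(5.58);u,y,n=frame(yaw);c=np.array([.5265,.0143,.0591]);R0=np.column_stack([u,-y,-n])
E
python3 - <<'E'
from h import *
from station import r
s=r.sense();print(s['joints'],s['tcp_pos'],s['time_s']);delta(s,c+.17*n,R0)
E
```

```text
[  9.7064232   -5.11290317 -40.91697074   2.98101718 -32.08544946
   3.74278188] [ 0.42511907 -0.09707356  0.22263363] 1.15
xyz mm [-92.  -59.3  23.6] ang [-0.002 -0.003 -1.395]
```

Request:
move_arm([
  {"grip": 1,"xyz": [-92,-59,24],"angular": [-0.002,-0.003,-1.395]},
  {"grip": 1,"xyz": [-92,-59,24],"angular": [-0.002,-0.003,-1.395]},
  {"grip": 1,"xyz": [-92,-59,24],"angular": [-0.002,-0.003,-1.395]},
  {"grip": 1,"xyz": [-92,-59,24],"angular": [-0.002,-0.003,-1.395]},
  {"grip": 1,"xyz": [-92,-59,24],"angular": [-0.002,-0.003,-1.395]},
  {"grip": 1,"xyz": [-92,-59,24],"angular": [-0.002,-0.003,-1.395]},
  {"grip": 1,"xyz": [-92,-59,24],"angular": [-0.002,-0.003,-1.395]},
  {"grip": 1,"xyz": [-92,-59,24],"angular": [-0.002,-0.003,-1.395]},
  {"grip": 1,"xyz": [-92,-59,24],"angular": [-0.002,-0.003,-1.395]},
  {"grip": 1,"xyz": [-92,-59,24],"angular": [-0.002,-0.003,-1.395]},
])

```text
time_s: 2.15
tcp_pos: [0.4633, 0.0058, 0.2156]
ee_rot: [[0.924, 0.096, 0.37], [0.09, -0.995, 0.035], [0.372, 0.001, -0.928]]
wrist_force: [-0.4, 0.3, 0.7]
gripper_width: 1.002
gripper_force: 0.0
```

```bash
python3 - <<'E'
from h import *
from station import r
import pickle
s=r.sense();print(s['joints'],s['tcp_pos'],s['time_s'],s['wrist_force']);delta(s,c+.17*n,R0)
w=r.capture('wrist');pickle.dump((s,w),open('w1.pkl','wb'));cv2.imwrite('pics/w1.png',w['img'][...,::-1]);print(w['camera_matrix'])
E
```

```text
[ 24.83851987  -1.96158257 -43.42586614  15.00633383 -28.66819731
  58.76495481] [0.46325555 0.00582226 0.21562001] 2.15 [-0.39937385  0.316365    0.70760451]
xyz mm [ 0.5 -2.3 -1. ] ang [ 0.002  0.003 -0.   ]
[[281.50078304   0.         317.46472211]
 [  0.         281.50078304 192.29159178]
 [  0.           0.           1.        ]]
```

View pics/w1.png

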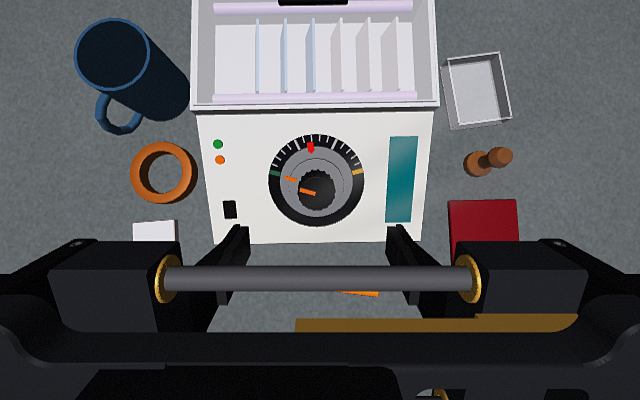

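```bash
cat > meas.py <<'E'
from h import *
def blobs(w,s,c=c,u=u,y=y,n=n):
    im=w['img'];hsv=cv2.cvtColor(im,cv2.COLOR_RGB2HSV);H,S,V=cv2.split(hsv)
    o=c+.0*n
    P=(w,s);K=w['camera_matrix'];out={}
    m={'green':((H>60)&(H<100)&(S>90),.001),'yel':((H>16)&(H<28)&(S>110),.001),'red':(((H<5)|(H>174))&(S>150),.0025),'org':((H>5)&(H<14)&(S>150),.014)}
    for k,(mk,h) in m.items():
        nn,l,st,ce=cv2.connectedComponentsWithStats(mk.astype(np.uint8))
        for i in range(1,nn):
            if st[i,4]<4: continue
            p=onplane(w,ce[i],c+h*n,n,s);rad=np.linalg.norm(np.cross(p-c,n))
            if rad<.052: 
                q=l==i;out.setdefault(k,[]).append((ce[i].round(1),int(st[i,4]),round(dialang(p,c,u,y),3),round(rad,4)))
    return out
E
python3 - <<'E'
import pickle
from meas import *
s,w=pickle.load(open('w1.pkl','rb'))
for k,v in blobs(w,s).items():print(k,v)
# ring outer edge
g=w['img'].max(2);m=(g<60).astype(np.uint8);m[232:]=0
cs,_=cv2.findContours(m,cv2.RETR_EXTERNAL,cv2.CHAIN_APPROX_NONE)
for k in cs:
    if cv2.contourArea(k)>300:
        P=np.array([onplane(w,q[0],c,n,s)-c for q in cv2.convexHull(k)])
        e=cv2.minEnclosingCircle(np.c_[P@u,P@y].astype(np.float32)*1e3);print(cv2.boundingRect(k),e)
E
```

```text
green [(array([314.3, 144.2]), 6, np.float64(1.28), np.float64(0.0404)), (array([274.4, 172.4]), 58, np.float64(-0.061), np.float64(0.0465))]
yel [(array([357.1, 171.1]), 51, np.float64(2.651), np.float64(0.0474))]
red [(array([310.2, 146.5]), 72, np.float64(1.162), np.float64(0.0385))]
org [(array([290.4, 178.8]), 47, np.float64(-0.064), np.float64(0.0273)), (array([307. , 191.1]), 77, np.float64(-1.003), np.float64(0.0125))]
(268, 173, 96, 53) ((-2.748422861099243, -0.15506711602210999), 53.61113739013672)
(297, 169, 38, 42) ((-11.4854736328125, -0.47853195667266846), 24.441301345825195)
(140, 151, 32, 42) ((9.614580154418945, 173.6438446044922), 25.99308967590332)
(191, 107, 246, 8) ((76.67536926269531, 2.1194534301757812), 127.52925109863281)
(96, 32, 94, 103) ((94.89790344238281, 183.24586486816406), 55.97111129760742)
(77, 21, 70, 67) ((128.23922729492188, 201.1217803955078), 36.8906135559082)
```

```bash
python3 - <<'E'
import pickle
from meas import *
s,w=pickle.load(open('w1.pkl','rb'));t=pickle.load(open('c0.pkl','rb'))['top']
uv=lambda a,b:((a)/5+235-.4,b/5+160-.4)
for nm,a,b in[('green',(299,236),(274.4,172.4)),('yel',(526,206),(357.1,171.1)),('red',(390,154),(310.2,146.5)),('ptr',(349,246),(290.4,178.8)),('ktop',(424,266),(316.5,190))]:
    p=tri([ray(t,uv(*a)),ray(w,b,s)])-c;print(nm,np.array([p@u,p@y,p@n])*1e3)
c2=c-.0023*u-.00045*y;d=np.radians(-.8)
y2=y;  
print(blobs(w,s,c=c2))
delta(s,c2+.085*n,R0)
E
```

```text
green [ 9.74937933 45.03292621  4.71992424]
yel [  6.04145559 -48.78102454 -16.35513704]
red [38.7385822   5.56261747  7.3028889 ]
ptr [ 7.0048301  26.11672368 20.78586869]
ktop [-0.46078186 -1.24032532 36.43428378]
{'green': [(array([314.3, 144.2]), 6, np.float64(1.271), np.float64(0.0427)), (array([274.4, 172.4]), 58, np.float64(-0.015), np.float64(0.0474))], 'yel': [(array([357.1, 171.1]), 51, np.float64(2.602), np.float64(0.0475))], 'red': [(array([310.2, 146.5]), 72, np.float64(1.16), np.float64(0.0408))], 'org': [(array([290.4, 178.8]), 47, np.float64(0.012), np.float64(0.0283)), (array([307. , 191.1]), 77, np.float64(-0.827), np.float64(0.0115))]}
xyz mm [-1.6 -2.  84. ] ang [ 0.002  0.003 -0.   ]
```

Request:
move_arm([
  {"grip": 1,"xyz": [-1.6,-2,45],"angular": [0.002,0.003,0]},
  {"grip": 1,"xyz": [-1.6,-2,84],"angular": [0.002,0.003,0]},
  {"grip": 1,"xyz": [-1.6,-2,84],"angular": [0.002,0.003,0]},
  {"grip": 1,"xyz": [-1.6,-2,84],"angular": [0.002,0.003,0]},
  {"grip": 1,"xyz": [-1.6,-2,84],"angular": [0.002,0.003,0]},
])

```text
time_s: 2.7
tcp_pos: [0.4938, 0.0109, 0.1388]
ee_rot: [[0.922, 0.093, 0.376], [0.085, -0.996, 0.038], [0.378, -0.003, -0.926]]
wrist_force: [0.3, 0.9, 0.6]
gripper_width: 1.001
gripper_force: 0.0
```

```bash
python3 - <<'E'
from meas import *
from station import r
import pickle
s=r.sense();print(s['tcp_pos'],s['time_s'],s['wrist_force'])
w=r.capture('wrist');pickle.dump((s,w),open('w2.pkl','wb'));cv2.imwrite('pics/w2.png',w['img'][...,::-1])
s1,w1=pickle.load(open('w1.pkl','rb'))
b1=blobs(w1,s1);b2=blobs(w,s)
for k in b1:
  for q in b1[k]: print(k,'1',q)
for k in b2:
  for q in b2[k]: print(k,'2',q)
E
```

```text
[0.49379883 0.01088045 0.13881222] 2.7 [0.31692497 0.86796753 0.56530079]
green 1 (array([314.3, 144.2]), 6, np.float64(1.28), np.float64(0.0404))
green 1 (array([274.4, 172.4]), 58, np.float64(-0.061), np.float64(0.0465))
yel 1 (array([357.1, 171.1]), 51, np.float64(2.651), np.float64(0.0474))
red 1 (array([310.2, 146.5]), 72, np.float64(1.162), np.float64(0.0385))
org 1 (array([290.4, 178.8]), 47, np.float64(-0.064), np.float64(0.0273))
org 1 (array([307. , 191.1]), 77, np.float64(-1.003), np.float64(0.0125))
green 2 (array([315.3, 158.4]), 7, np.float64(1.265), np.float64(0.0409))
green 2 (array([304.3, 160.8]), 6, np.float64(1.045), np.float64(0.0404))
green 2 (array([262.6, 196.5]), 99, np.float64(-0.063), np.float64(0.0466))
yel 2 (array([373.3, 194.2]), 101, np.float64(2.65), np.float64(0.0473))
red 2 (array([310.4, 162.3]), 127, np.float64(1.16), np.float64(0.0385))
org 2 (array([283.6, 206. ]), 85, np.float64(-0.062), np.float64(0.0275))
org 2 (array([306.2, 226.6]), 143, np.float64(-1.182), np.float64(0.0155))
```

View pics/w2.png

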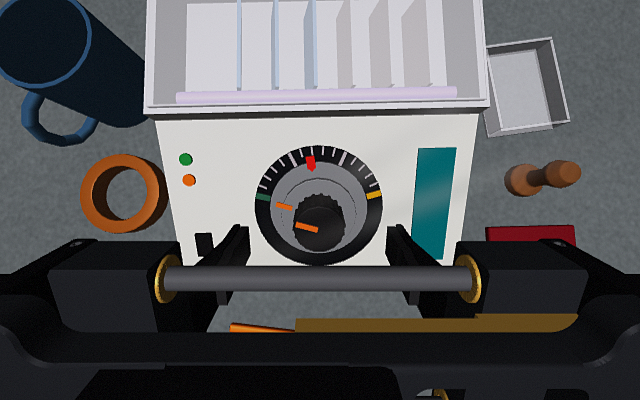

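```bash
cat >> h.py <<'E'
c2=c-.0023*u-.00045*y
def show(s):
    q=s['tcp_pos']-c2;f=s['wrist_force'];print('rel u,y,n mm',np.array([q@u,q@y,q@n])*1e3,'F u,y,n',f@u,f@y,f@n,'t',s['time_s'],'w',s['gripper_width'],s['gripper_force'],'j6',s['joints'][5])
    x=s['ee_rot'][:,0];print('turned cw',np.arctan2(-x@y,x@u),'tilt err',np.degrees(np.arccos(-s['ee_rot'][:,2]@n)))
E
python3 - <<'E'
from h import *
from station import r
s=r.sense();show(s);delta(s,c2+.042*n,R0)
E
```

```text
rel u,y,n mm [ 2.00417481  0.4373156  86.55434531] F u,y,n -0.08871318386182647 0.5719091351397814 -0.07513224747088369 t 2.75 w 1.000762757865385 0.0 j6 44.17227030515852
turned cw 0.005149192420430008 tilt err 0.2858292182366602
xyz mm [-2.2  0.5 44.5] ang [-0.002 -0.005 -0.005]
```

Request:
move_arm([
  {"grip": 1,"xyz": [-2.2,0.5,12],"angular": [-0.002,-0.005,-0.005]},
  {"grip": 1,"xyz": [-2.2,0.5,25],"angular": [-0.002,-0.005,-0.005]},
  {"grip": 1,"xyz": [-2.2,0.5,38],"angular": [-0.002,-0.005,-0.005]},
  {"grip": 1,"xyz": [-2.2,0.5,44],"angular": [-0.002,-0.005,-0.005]},
  {"grip": 1,"xyz": [-2.2,0.5,44],"angular": [-0.002,-0.005,-0.005]},
  {"grip": 1,"xyz": [-2.2,0.5,44],"angular": [-0.002,-0.005,-0.005]},
])

```text
time_s: 3.35
tcp_pos: [0.5122, 0.0084, 0.1103]
ee_rot: [[0.933, 0.102, 0.346], [0.092, -0.995, 0.045], [0.349, -0.01, -0.937]]
wrist_force: [-0.4, 0.0, -0.6]
gripper_width: 1.003
gripper_force: 0.0
```

```bash
python3 - <<'E'
from h import *
from station import r
s=r.sense();show(s);delta(s,c2+.041*n,R0)
E
```

```text
rel u,y,n mm [ 7.76285362 -4.07589162 52.97651137] F u,y,n -0.5594139667574105 0.06694270007479715 -0.448181873301537 t 3.35 w 1.0034355550870158 0.0 j6 50.28442658342108
turned cw -0.0011283071550576527 tilt err 1.7006891346923385
xyz mm [-7.4 -3.9 12.2] ang [-0.011  0.027  0.001]
```

```bash
python3 - <<'E'
from h import *
from station import r
s=r.sense();print(s['joints'],s['effort'],[a for a in dir(r) if a[0]!='_'])
E
```

```text
[ 19.4601862   12.89415907 -48.87523072  27.05276821  -9.19396642
  50.28442658] [ 4.22939309e-03 -2.38512146e+01  1.22742516e+01  1.94017321e+00
  6.64148368e-01 -8.14733125e-03] ['PlanningError', 'capture', 'finish_job', 'sense']
```

```bash
cat >> h.py <<'E'
B=Rn.from_rotvec(y*np.radians(8)).as_matrix()
Rt=B@R0
if abs((-Rt[:,2])@u)<0: pass
P=c2+.029*n
def tgt(push=0,turn=0,R=Rt):
    # turn clockwise about tool z, push along -n
    return P-push*n-.013*R[:,2], R@Rn.from_rotvec([0,0,turn]).as_matrix()
E
python3 - <<'E'
from h import *
from station import r
print(Rt[:,2],R0[:,2])
delta(r.sense(),*tgt())
E
```

```text
[ 0.24077553  0.0235234  -0.97029573] [ 0.37283148  0.03642506 -0.92718385]
xyz mm [-5.6 -4.  11.3] ang [-0.011 -0.112  0.002]
```

Request:
move_arm([
  {"grip": 1,"xyz": [-3,-2,0],"angular": [-0.01,-0.11,0]},
  {"grip": 1,"xyz": [-3,-2,0],"angular": [-0.01,-0.11,0]},
  {"grip": 1,"xyz": [-3,-2,0],"angular": [-0.01,-0.11,0]},
  {"grip": 1,"xyz": [-3,-2,0],"angular": [-0.01,-0.11,0]},
])

```text
time_s: 3.75
tcp_pos: [0.509, 0.0098, 0.1091]
ee_rot: [[0.965, 0.099, 0.243], [0.096, -0.995, 0.025], [0.244, -0.0, -0.97]]
wrist_force: [0.0, 0.3, 0.3]
gripper_width: 0.999
gripper_force: 0.0
```

```bash
python3 - <<'E'
from h import *
from station import r
s=r.sense();show(s);delta(s,*tgt());print(s['joints'])
E
```

```text
rel u,y,n mm [ 4.46544581 -2.28036175 53.10331578] F u,y,n 0.1590973287781866 0.2962581430224267 0.2171492910116815 t 3.75 w 0.9988654775128488 0.0 j6 65.74985571740547
turned cw -0.001936526227223951 tilt err 7.853731336184136
xyz mm [-1.1 -2.3 11.5] ang [-0.001 -0.003  0.002]
[ 21.32413568  14.5213665  -39.50946561   9.81328679 -22.61957854
  65.74985572]
```

Request:
move_arm([
  {"grip": 1,"xyz": [-1,-2.3,6],"angular": [0,-0.003,0]},
  {"grip": 1,"xyz": [-1,-2.3,11.5],"angular": [0,-0.003,0]},
  {"grip": 1,"xyz": [-1,-2.3,11.5],"angular": [0,-0.003,0]},
  {"grip": 1,"xyz": [-1,-2.3,11.5],"angular": [0,-0.003,0]},
])

```text
time_s: 4.15
tcp_pos: [0.5104, 0.0122, 0.0971]
ee_rot: [[0.966, 0.099, 0.238], [0.096, -0.995, 0.024], [0.24, -0.0, -0.971]]
wrist_force: [0.6, -0.8, 0.8]
gripper_width: 0.999
gripper_force: 0.0
```

```bash
python3 - <<'E'
from h import *
from station import r
s=r.sense();show(s);delta(s,*tgt());print(s['joints'])
delta(s,*tgt(R=Rn.from_rotvec(y*np.radians(5)).as_matrix()@R0))
E
```

```text
rel u,y,n mm [ 1.46361637 -0.06255057 41.3005813 ] F u,y,n 0.7960597971755558 -0.8263121633763054 0.5889339494130876 t 4.15 w 0.9993253168989711 0.0 j6 64.8682157231013
turned cw -0.0017755421464658726 tilt err 8.134141641082955
xyz mm [ 0.3 -0.1 -0.6] ang [-0.001  0.002  0.002]
[ 21.46525223  15.89536131 -40.12740664  10.46510543 -20.92876563
  64.86821572]
xyz mm [-0.4 -0.1 -0.6] ang [-0.001  0.055  0.002]
```

Request:
move_arm([
  {"grip": 1,"xyz": [-0.4,0,-0.5],"angular": [0,0.055,0.002]},
  {"grip": 1,"xyz": [-0.4,0,-0.5],"angular": [0,0.055,0.002]},
  {"grip": 0,"xyz": [-0.4,0,-0.5],"angular": [0,0.055,0.002]},
  {"grip": 0,"xyz": [-0.4,0,-0.5],"angular": [0,0.055,0.002]},
  {"grip": 0,"xyz": [-0.4,0,-0.5],"angular": [0,0.055,0.002]},
  {"grip": 0,"xyz": [-0.4,0,-0.5],"angular": [0,0.055,0.002]},
  {"grip": 0,"xyz": [-0.4,0,-0.5],"angular": [0,0.055,0.002]},
  {"grip": 0,"xyz": [-0.4,0,-0.5],"angular": [0,0.055,0.002]},
  {"grip": 0,"xyz": [-0.4,0,-0.5],"angular": [0,0.055,0.002]},
  {"grip": 0,"xyz": [-0.4,0,-0.5],"angular": [0,0.055,0.002]},
])

```text
time_s: 5.15
tcp_pos: [0.5102, 0.012, 0.098]
ee_rot: [[0.952, 0.097, 0.292], [0.092, -0.995, 0.029], [0.293, -0.001, -0.956]]
wrist_force: [1.1, -3.1, 0.4]
gripper_width: 0.406
gripper_force: 30.0
```

```bash
sed -i 's/np.radians(8)/np.radians(5)/' h.py; python3 - <<'E'
from h import *
from station import r
s=r.sense();show(s);delta(s,*tgt());print(s['joints'],s['moment'])
delta(s,*tgt(push=.007));delta(s,*tgt(push=.007,turn=.14))
E
```

```text
rel u,y,n mm [ 1.63864445 -0.29449523 42.25390344] F u,y,n 0.9129821007591149 -3.152177661695918 0.09946059169475946 t 5.15 w 0.4055209313726297 29.9984018644318 j6 57.02142630891363
turned cw 0.0005474410420029056 tilt err 4.957567711629179
xyz mm [-0.5 -0.3  0.3] ang [-0.    -0.001 -0.001]
[ 21.24287415  14.8696108  -45.01600252  18.48220117 -14.37656774
  57.02142631] [-1.14700067  0.28267161 -0.27749158]
xyz mm [ 0.1 -0.3  7.3] ang [-0.    -0.001 -0.001]
xyz mm [ 0.1 -0.3  7.3] ang [-0.    -0.001  0.139]
```

Request:
move_arm([
  {"grip": 0,"xyz": [0,0,3],"angular": [0,0,0]},
  {"grip": 0,"xyz": [0.3,0,6],"angular": [0,0,0]},
  {"grip": 0,"xyz": [0.5,0,7],"angular": [0,0,0]},
  {"grip": 0,"xyz": [0.5,0,7],"angular": [0,0,0]},
  {"grip": 0,"xyz": [0.5,0,7],"angular": [0,0,0]},
])

```text
time_s: 5.65
tcp_pos: [0.5126, 0.0122, 0.0923]
ee_rot: [[0.951, 0.097, 0.293], [0.092, -0.995, 0.029], [0.294, -0.001, -0.956]]
wrist_force: [-5.1, -2.4, 11.8]
gripper_width: 0.402
gripper_force: 30.0
```

```bash
python3 - <<'E'
from h import *
from station import r
s=r.sense();show(s);delta(s,*tgt(push=.0065))
E
```

```text
rel u,y,n mm [ 1.71440138 -0.29625993 36.09766265] F u,y,n -0.47245148056624875 -1.9160844516925402 12.933162099148056 t 5.65 w 0.4023811209595988 29.999250168912113 j6 55.55536445225614
turned cw 0.0006951257007639543 tilt err 4.885471880973036
xyz mm [-0.5 -0.3  0.7] ang [-0.001 -0.002 -0.001]
```

Request:
move_arm([
  {"grip": 0,"xyz": [0,0,0],"angular": [0,0,0.08]},
  {"grip": 0,"xyz": [0,0,0],"angular": [0,0,0.18]},
  {"grip": 0,"xyz": [0,0,0],"angular": [0,0,0.28]},
  {"grip": 0,"xyz": [0,0,0],"angular": [0,0,0.38]},
  {"grip": 0,"xyz": [0,0,0],"angular": [0,0,0.48]},
  {"grip": 0,"xyz": [0,0,0],"angular": [0,0,0.58]},
  {"grip": 0,"xyz": [0,0,0],"angular": [0,0,0.68]},
  {"grip": 0,"xyz": [0,0,0],"angular": [0,0,0.76]},
  {"grip": 0,"xyz": [0,0,0],"angular": [0,0,0.8]},
  {"grip": 0,"xyz": [0,0,0],"angular": [0,0,0.8]},
])

```text
time_s: 6.65
tcp_pos: [0.513, 0.0125, 0.0924]
ee_rot: [[0.731, -0.615, 0.294], [-0.65, -0.759, 0.03], [0.205, -0.213, -0.955]]
wrist_force: [-4.4, -3.9, 10.1]
gripper_width: 0.408
gripper_force: 30.3
```

```bash
python3 - <<'E'
from meas import *
from station import r
s=r.sense();show(s);print(s['joints'],s['moment'])
w=r.capture('wrist');t=r.capture('top')
cv2.imwrite('pics/m.png',np.hstack([w['img'][100:300,200:440],np.zeros((200,10,3),np.uint8),cv2.resize(t['img'][160:260,235:395],(320,200))])[...,::-1])
for k in ('org','red'):
  print(k,blobs(w,s,c=c2).get(k))
E
```

```text
rel u,y,n mm [ 2.13593994 -0.05488185 36.01229724] F u,y,n -0.6570328407064265 -3.4407403953345144 11.107467207542571 t 6.65 w 0.4077405520683555 30.345168560743332 j6 9.683572536512585
turned cw 0.803522182663754 tilt err 4.803851612906911
[ 20.93180995  15.61736462 -45.63679851  20.15548025 -12.86902396
   9.68357254] [-0.51384477  0.84649956 -0.06384648]
org [(array([268.9, 226.5]), 63, np.float64(0.914), np.float64(0.0322)), (array([305.2, 259.7]), 216, np.float64(-0.451), np.float64(0.0152))]
red [(array([264.6, 200.9]), 205, np.float64(1.164), np.float64(0.0407))]
```

View pics/m.png

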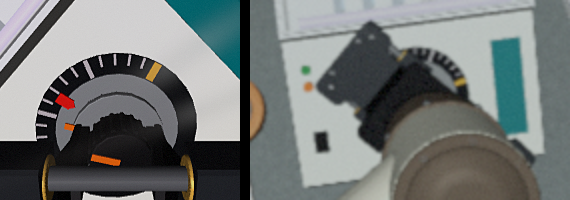

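Request:
move_arm([
  {"grip": 0,"xyz": [0,0,-1],"angular": [0,0,0.1]},
  {"grip": 0,"xyz": [0,0,-3],"angular": [0,0,0.2]},
  {"grip": 0,"xyz": [0,0,-5],"angular": [0,0,0.3]},
  {"grip": 0,"xyz": [0,0,-5],"angular": [0,0,0.4]},
  {"grip": 0,"xyz": [0,0,-5],"angular": [0,0,0.5]},
  {"grip": 0,"xyz": [0,0,-5],"angular": [0,0,0.6]},
  {"grip": 0,"xyz": [0,0,-5],"angular": [0,0,0.7]},
  {"grip": 0,"xyz": [0,0,-5],"angular": [0,0,0.8]},
  {"grip": 0,"xyz": [0,0,-5],"angular": [0,0,0.9]},
  {"grip": 0,"xyz": [0,0,-5],"angular": [0,0,1.0]},
])

```text
time_s: 7.75
tcp_pos: [0.5111, 0.0119, 0.0965]
ee_rot: [[-0.126, -0.948, 0.292], [-0.99, 0.141, 0.029], [-0.069, -0.286, -0.956]]
wrist_force: [-2.5, -4.7, 4.3]
gripper_width: 0.41
gripper_force: 30.3
```

```bash
python3 - <<'E'
from meas import *
from station import r
s=r.sense();show(s);print(s['joints'],s['moment'])
w=r.capture('wrist')
for k in ('org','red'):
  print(k,blobs(w,s,c=c2).get(k))
E
```

```text
rel u,y,n mm [ 1.9232578  -0.47921665 40.51006403] F u,y,n -1.07843116305057 -4.451620566562763 5.103508062267827 t 7.75 w 0.4095832482792013 30.25666370987892 j6 -46.65838660288991
turned cw 1.804444103670549 tilt err 4.91004326844422
[ 21.13238141  15.08613782 -45.14013688  18.85227822 -13.98724035
 -46.6583866 ] [-1.28680035  0.2471943  -0.31268285]
org [(array([270.1, 224.8]), 14, np.float64(1.902), np.float64(0.0311)), (array([268. , 229.7]), 9, np.float64(1.789), np.float64(0.0316)), (array([305.2, 256.7]), 225, np.float64(0.53), np.float64(0.0144))]
red [(array([256.6, 252.6]), 40, np.float64(1.21), np.float64(0.0427))]
```

Request:
move_arm([
  {"grip": 0,"xyz": [0,0,0],"angular": [0,0,0.12]},
  {"grip": 0,"xyz": [0,0,0],"angular": [0,0,0.24]},
  {"grip": 0,"xyz": [0,0,0],"angular": [0,0,0.36]},
  {"grip": 0,"xyz": [0,0,0],"angular": [0,0,0.48]},
  {"grip": 0,"xyz": [0,0,0],"angular": [0,0,0.6]},
  {"grip": 0,"xyz": [0,0,0],"angular": [0,0,0.72]},
  {"grip": 0,"xyz": [0,0,0],"angular": [0,0,0.84]},
  {"grip": 0,"xyz": [0,0,0],"angular": [0,0,0.96]},
  {"grip": 0,"xyz": [0,0,0],"angular": [0,0,0.98]},
  {"grip": 0,"xyz": [0,0,0],"angular": [0,0,0.98]},
])

```text
time_s: 8.8
tcp_pos: [0.5108, 0.012, 0.0961]
ee_rot: [[-0.855, -0.428, 0.291], [-0.44, 0.898, 0.029], [-0.274, -0.103, -0.956]]
wrist_force: [-2.9, -3.9, 4.4]
gripper_width: 0.407
gripper_force: 29.8
```

```bash
python3 - <<'E'
from meas import *
from station import r
s=r.sense();show(s);print(s['joints'],s['moment'])
w=r.capture('wrist');cv2.imwrite('pics/w3.png',w['img'][100:400,150:490][...,::-1])
print(blobs(w,s,c=c2))
E
```

```text
rel u,y,n mm [ 1.50982861 -0.31007053 40.2685483 ] F u,y,n -1.3997216021359602 -3.62507908202242 5.306445843778791 t 8.8 w 0.40734873752745987 29.8151635674958 j6 -102.47396584074002
turned cw 2.777959123179257 tilt err 4.974844575217527
[  21.16554212   15.1153863   -45.15070815   18.82667346  -14.01486074
 -102.47396584] [-1.11538519  0.80814712 -0.36183342]
{'green': [(array([304.5, 294. ]), 4, np.float64(1.127), np.float64(0.0475))], 'yel': [(array([246.5, 227.8]), 143, np.float64(2.605), np.float64(0.0475))], 'red': [(array([304.2, 291.8]), 25, np.float64(1.142), np.float64(0.0449))], 'org': [(array([291. , 248.6]), 5, np.float64(2.191), np.float64(0.0175))]}
```

View pics/w3.png

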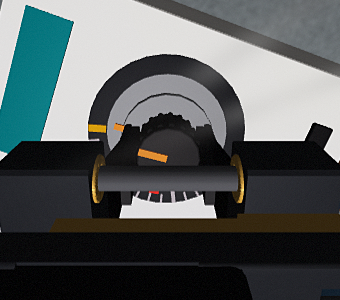

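Request:
move_arm([
  {"grip": 0,"xyz": [0,0,0],"angular": [0,0,-0.12]},
  {"grip": 0,"xyz": [0,0,0],"angular": [0,0,-0.24]},
  {"grip": 0,"xyz": [0,0,0],"angular": [0,0,-0.36]},
  {"grip": 0,"xyz": [0,0,0],"angular": [0,0,-0.48]},
  {"grip": 0,"xyz": [0,0,0],"angular": [0,0,-0.6]},
  {"grip": 0,"xyz": [0,0,0],"angular": [0,0,-0.72]},
  {"grip": 0,"xyz": [0,0,0],"angular": [0,0,-0.84]},
  {"grip": 0,"xyz": [0,0,0],"angular": [0,0,-0.96]},
  {"grip": 0,"xyz": [0,0,0],"angular": [0,0,-1.08]},
  {"grip": 0,"xyz": [0,0,0],"angular": [0,0,-1.2]},
])

```text
time_s: 9.85
tcp_pos: [0.5115, 0.0121, 0.0965]
ee_rot: [[0.093, -0.952, 0.293], [-0.996, -0.089, 0.03], [-0.002, -0.294, -0.956]]
wrist_force: [-2.2, -5.4, 4.2]
gripper_width: 0.408
gripper_force: 30.6
```

Request:
move_arm([
  {"grip": 0,"xyz": [0,0,0],"angular": [0,0,-0.1]},
  {"grip": 0,"xyz": [0,0,0],"angular": [0,0,-0.2]},
  {"grip": 0,"xyz": [0,0,0],"angular": [0,0,-0.3]},
  {"grip": 0,"xyz": [0,0,0],"angular": [0,0,-0.36]},
  {"grip": 0,"xyz": [0,0,-1],"angular": [0,0,-0.4]},
  {"grip": 0,"xyz": [0,0,-1.5],"angular": [0,0,-0.4]},
  {"grip": 0,"xyz": [0,0,-1.5],"angular": [0,0,-0.4]},
])

```text
time_s: 10.55
tcp_pos: [0.5107, 0.0123, 0.0972]
ee_rot: [[0.452, -0.843, 0.292], [-0.885, -0.465, 0.03], [0.11, -0.271, -0.956]]
wrist_force: [0.4, -4.1, -1.3]
gripper_width: 0.409
gripper_force: 30.2
```

```bash
python3 - <<'E'
from meas import *
from station import r
s=r.sense();show(s)
w=r.capture('wrist');cv2.imwrite('pics/w4.png',cv2.resize(w['img'][180:290,210:420],None,fx=3,fy=3)[...,::-1])
for k,v in blobs(w,s,c=c2).items():print(k,v)
E
```

```text
rel u,y,n mm [1.83151659e+00 3.98413080e-02 4.12770713e+01] F u,y,n -0.4441198654548757 -4.155482293417345 -1.2008276432208005 t 10.55 w 0.40893999715709806 30.211330130696297 j6 -10.584368970147917
turned cw 1.1819049119396683 tilt err 4.961548448022629
green [(array([248.7, 221.5]), 13, np.float64(1.069), np.float64(0.0451)), (array([363.8, 245. ]), 5, np.float64(-1.826), np.float64(0.0374)), (array([368.1, 250.6]), 7, np.float64(-1.756), np.float64(0.0425)), (array([368.6, 262.4]), 5, np.float64(-1.582), np.float64(0.0486))]
yel [(array([324. , 160.8]), 159, np.float64(2.604), np.float64(0.0475))]
red [(array([256.1, 217.9]), 185, np.float64(1.165), np.float64(0.0405))]
org [(array([268.2, 227.7]), 70, np.float64(1.179), np.float64(0.0316)), (array([305.3, 258.9]), 222, np.float64(-0.195), np.float64(0.0173))]
```

View pics/w4.png

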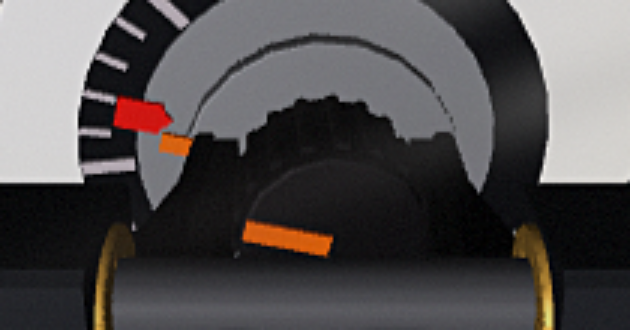

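Request:
move_arm([
  {"grip": 1,"xyz": [0,0,0],"angular": [0,0,0]},
  {"grip": 1,"xyz": [0,0,0],"angular": [0,0,0]},
  {"grip": 1,"xyz": [0,0,0],"angular": [0,0,0]},
  {"grip": 1,"xyz": [0,0,0],"angular": [0,0,0]},
  {"grip": 1,"xyz": [0,0,0],"angular": [0,0,0]},
  {"grip": 1,"xyz": [0,0,-20],"angular": [0,0,0]},
  {"grip": 1,"xyz": [0,0,-50],"angular": [0,0,0]},
  {"grip": 1,"xyz": [0,0,-90],"angular": [0,0,0]},
  {"grip": 1,"xyz": [0,0,-90],"angular": [0,0,0]},
  {"grip": 1,"xyz": [0,0,-90],"angular": [0,0,0]},
])

```text
time_s: 11.6
tcp_pos: [0.4852, 0.0103, 0.185]
ee_rot: [[0.452, -0.841, 0.295], [-0.885, -0.465, 0.031], [0.111, -0.276, -0.955]]
wrist_force: [0.2, -0.3, -0.2]
gripper_width: 0.998
gripper_force: 0.0
```

```bash
python3 - <<'E'
from meas import *
from station import r
s=r.sense();show(s)
w=r.capture('wrist')
for k,v in blobs(w,s,c=c2).items():print(k,v)
E
```

```text
rel u,y,n mm [ 10.97603552   0.48995307 132.23314564] F u,y,n 0.12240147938222627 -0.37221028875226303 -0.26249033253933757 t 11.6 w 0.9979710375057878 0.0 j6 -3.1937506198768153
turned cw 1.1817383350195922 tilt err 4.716150133003096
green [(array([274.5, 185.8]), 4, np.float64(1.039), np.float64(0.0431)), (array([290.9, 225.4]), 53, np.float64(-0.02), np.float64(0.0475))]
yel [(array([323.9, 142.2]), 78, np.float64(2.604), np.float64(0.0475))]
red [(array([277.6, 181.6]), 89, np.float64(1.163), np.float64(0.0407))]
org [(array([290.2, 187.6]), 58, np.float64(1.176), np.float64(0.0282)), (array([311.8, 202.7]), 94, np.float64(0.032), np.float64(0.0111))]
```

```bash
python3 -c "
from station import r
print(r.finish_job())"
```

```text
the job is handed in; nothing more can be done
None
```

I wound the dial past the yellow top mark (to about 2.77 rad), turned it back to the red set-marker and let go. The last camera check put the pointer within about 0.5 mm of the marker (limit 4 mm), and I handed the job in at 11.6 s; the system gave no verdict back.

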